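Change the can filler over to the blue nozzle and its metering set-point

TASK

Change the filler over to the blue nozzle: first turn the nozzle turret by its bar handle until the blue cap sits in its click position at the white index mark on the stand. Then turn only the black outer ring of the concentric dial until its white pointer lines up with the red set-point flag, leaving the small orange trim knob on top of it, and the flag, as they are set. Do not shift or tip the two cans and the beaker that stand close by, and let go of everything at the end.

Things in the scene. Friction and masses are not known exactly. Their poses are not given: they have to be found in the camera images.
- turret_stand: Grey fixed stand of the nozzle turret, base 124 x 124 mm. Origin under the centre of its base on the table, z up, on the turret's vertical axis. Its own -x side bears the index post (56 mm high, 75 mm from the axis) with the white index mark. The turret on it is an aluminium disc 136 mm across, top 60 mm above the table, with six low round caps, one blue and five white.
- turret_axis (a point): Point on the turret's axis, 90 mm above the table, fixed to the stand: about the middle of the black bar handle, which is 56 mm long, 16 mm wide, upright sides from 72 to 102 mm above the table, on a hub 40 mm across (60 to 72 mm). Grasp it across its 16 mm width. It lies along the line through the axis and the blue cap.
- nozzle_turret (a joint): Turret angle, rad, counter-clockwise from above; 0 = blue cap at the index mark. At q the bar lies along the stand's x axis turned by q. Spring clicks hold it at multiples of 1.047 (60 degrees); it starts 1, 2 or 3 clicks on the positive side, so turn it clockwise. Stops at -0.6 and 3.7. A click takes about 0.1 N m; released within 0.4 of a click it snaps home by itself.
- blue_cap (a point): Point at the top of the blue cap (25 mm across, like the white ones), 58 mm from the turret axis, 66 mm above the table; turns with the turret.
- index_mark (a point): Fixed point where blue_cap comes to lie when the blue cap is in its click at the white index mark.
- dial_box: Blue fixed control box 112 x 112 mm, aluminium top 53 mm above the table, with the concentric dial at its centre. Origin under its centre on the table, z up. The dial axis is the vertical through its origin.
- dial_axis (a point): Point on the dial's axis 75 mm above the table, fixed to the box. Round it the black fluted outer ring: 58 mm across from 65 to 90 mm above the table, with a thin skirt 74 mm across at 59 to 64 mm. On top the orange trim knob: 26 mm across, 91 to 112 mm up. Grasp the ring across its diameter below 90 mm, fingers either side of the trim knob and above the skirt.
- coarse_ring (a joint): Angle of the outer ring, rad, counter-clockwise seen from above; 0 = its white pointer towards the box's own -x side. Friction about 0.06 N m, stays where left, turns independently of the trim knob; stops at -2.8 and 2.8.
- setpoint_flag (a joint): Angle of the red set-point flag (lies flat, 54 to 57 mm above the table, 41 to 55 mm from the dial axis), rad, same zero and sense as coarse_ring: the pointer lines up when both angles are equal. Stiff; not to be turned.
- trim_knob (a joint): Angle of the orange inner trim knob, rad, same sense. Turns very easily (0.012 N m) and must stay as it is.
- ring_pointer (a point): Point 40 mm from the dial axis, 60 mm above the table, in the direction of the outer ring's white pointer; turns with the ring.
- flag_mark (a point): Point 40 mm from the dial axis, 60 mm above the table, in the direction of the red flag.
- trim_mark (a point): Point 30 mm from the dial axis at the height of the trim knob's top (112 mm above the table), in the direction of the white line on the trim knob; turns with it.
- can_near_centre (a point): Centre of a white drinks can, 66 mm across, 122 mm tall, standing about 90 to 105 mm from the dial axis; leave it alone.
- can_far_centre (a point): Centre of another such can (66 x 122 mm) on the dial's other side; leave it alone.
- beaker_centre (a point): Centre (40 mm up) of a clear plastic beaker, 56 mm across, 79 mm tall, beside the turret; leave it alone.

How it is judged (in metres and radians):
On the way, in this order (a step that is already met when the one before it is completed fails the run):
1. the blue cap is in its click position at the white index mark (distance between blue_cap and index_mark below 0.008 m), for 0.2 s.
2. the outer ring's pointer lines up with the red flag (distance between ring_pointer and flag_mark below 0.005 m), for 0.2 s.
At the end, for the whole second after the job is handed in: The blue cap rests in its click at the white index mark (within 8 mm), the outer ring's pointer lines up with the red flag (within 5 mm at the 40 mm pointer radius, about 7 degrees), and the trim knob (within about 7 degrees) and the flag (about 6 degrees) are as they were (distance between blue_cap and index_mark below 0.008 m and distance between ring_pointer and flag_mark below 0.005 m and distance of each of trim_mark, flag_mark from where it was at the start of the episode below 0.004 m); the robot touches nothing.
It fails at once if the inner trim knob is turned (more than about 7 degrees) (distance of trim_mark from where it was at the start of the episode above 0.004 m).
It fails at once if the set-point flag is turned (distance of flag_mark from where it was at the start of the episode above 0.004 m).
It fails at once if a can or the beaker is shifted more than 15 mm or tipped (distance of any of can_near_centre, can_far_centre, beaker_centre from where it was at the start of the episode above 0.015 m or angle between any of can_near_centre, can_far_centre, beaker_centre's own z axis and vertical above 0.3 rad).
It also fails if it takes over 72 s, if anything falls off the work surface, if the arm or the gripper's body presses on something with over 40 N, if the wrist force passes 120 N, or if a joint passes its speed limit or range.

ROBOT

A 7-joint arm with a two-finger parallel gripper is mounted at the origin on a cart in front of the work surface, level with it; the furniture and walls round the work are solid. World frame = base frame: x ahead of the robot, y to its left, z up, the work surface at z = 0. Lengths are in mm, angles in rad, forces in N, time in s.
With the tool pointing down it reaches from about 400 to 900 mm from the base axis. Payload 5.6 kg.
Tool frame: the origin (TCP) lies midway between the tips of the shut fingers; the grasp point (between the pads) lies 19 mm behind it; x points along the fingers, y is the direction in which the jaws open and shut, and the axes are right-handed (so a half turn about x gives the same grasp; the last joint's range is limited). The gripper opens to 92 mm and grips with 3 to 60 N. Pads are 20 mm wide; open, the fingers measure 128 mm over their backs; the gripper's body (75 mm by 189 mm) begins 69 mm behind the grasp point.
Start: joints at [1.288, 0.468, -0.012, 1.603, 0.006, 1.071, -0.056], TCP at [154.337, -631.418, 214.592] pointing down, gripper open.
Joint ranges: [-2.53, 2.53], [-0.31, 2.02], [-1.57, 1.55], [0.28, 2.44], [-1.29, 4.43], [0.15, 1.84], [-2.92, 2.92]. Speed limits (rad/s): [2.57, 2.57, 3.14, 3.14, 3.14, 3.14, 3.14].

INTERFACE

Orientations are given as a rotation vector (axis times angle).
In Python, from cell import robot, grip, kin, viewer gives the robot as it stands. Calls block until the motion is done:
- robot.movep(position, orientation): joint-space move of the TCP to a pose.
- robot.servo_line(position, feed=150, rotation=None): straight line of the TCP; rotation=None keeps the orientation; feed is the mean speed in mm/s.
- robot.goto_joints(angles): joint-space move.
- grip(opening, newtons=None): opening from 0.0 (shut) to 1.0 (fully open); newtons is the grip in N (None keeps the last); returns when the fingers have stopped.
- robot.hold(seconds).
- kin.ik(position, orientation): joint angles nearest the present ones, or None.
- robot.observe(): the state.
- viewer.read_camera(name): name is "side" or "top" or "wrist"; returns the picture (400x640x3 uint8, red, green, blue); there is no depth.
- viewer.camera_info(name): a dict with "camera_matrix" (3x3 intrinsics, pixels), "R" (3x3) and "t" (3): a world point X has camera coordinates R X + t. Camera axes: x right, y down, z forward; pixel columns grow to the right and rows downward; lengths in mm; the calibration is good to about 2 mm. A picture is of the moment at which its call begins: read the wrist's pose just before it. camera_info takes no time and is no camera call; for the wrist camera it gives the pose at the moment of the call.
A pose or a line that the arm cannot do raises robot.IKError and nothing moves.
- robot.job_done(): hands the job in, once; it reports no verdict.
Trained networks look in the newest picture that a camera, given by its name, has taken for a name from the list of things; names that differ only in an ending like _2 or _b are one class to them, and where a whole thing is asked for, a point or a joint stands for the part that bears it (a point fixed in the world has none). Each returns a list of dicts, best first, with "confidence" (0 to 1); they miss things now and then, are a little off and sometimes report something else, mostly with a low value. They report only what shows in the picture. A call takes as long as a camera call.
- viewer.silhouettes(name, camera): "mask" (400x640 bool, what is visible of it).
- viewer.pinpoint(name, camera): "at" ([x, y, z] in mm, in the coordinates of the camera as it stood for that picture, good to about 4 mm: a listed point, or the origin of a listed thing).
The state is a dict: "t": time; "joints": joint angles; "joint_velocities": joint speeds; "joint_torque": joint torques, N m; "tcp_pos": TCP position; "tcp_rot": TCP orientation; "contact_force": force on the tool from outside, world axes, zero at the start; "wrist_torque": the same for the moment, N m; "grip_width": opening from 0.0 (shut) to 1.0 (fully open).
Only numpy, scipy, OpenCV 4.12 (cv2) and the standard library are available. Lean on these libraries where they do the work, as an engineer would, in place of code of your own. Each camera call takes 0.05 s, during which the arm holds its last target.

## Working session

There is one attempt and no reset: what is moved stays moved. The work goes in short steps, each a Python script; the robot and the scene stay as the last script left them, time stands still between calls to the robot, and variables do not carry over. Pictures are saved under pics/ and viewed, and the job is handed in when it is done.

```bash
mkdir -p pics; ls; cat > h.py <<'E'
import numpy as np, cv2
from cell import robot, grip, kin, viewer
from scipy.spatial.transform import Rotation as R
def save(cam,name):
    im=viewer.read_camera(cam); cv2.imwrite('pics/'+name+'.png',im[:,:,::-1]); return im
def w(cam,p):
    i=viewer.camera_info(cam); return np.array(i['R']).T@(np.array(p)-np.array(i['t']))
def pix(cam,X):
    i=viewer.camera_info(cam); c=np.array(i['R'])@np.array(X,float)+np.array(i['t']); u=np.array(i['camera_matrix'])@c; return u[:2]/u[2]
def ray(cam,uv,z):
    i=viewer.camera_info(cam); Rm=np.array(i['R']); d=Rm.T@np.linalg.inv(np.array(i['camera_matrix']))@np.array([uv[0],uv[1],1.]); o=-Rm.T@np.array(i['t'])
    return o+d*(z-o[2])/d[2]
E
python3 - <<'E'
from h import *
s=robot.observe(); print(s)
for c in ['side','top','wrist']:
    save(c,c+'0')
    for n in ['turret_axis','blue_cap','index_mark','dial_axis','ring_pointer','flag_mark','trim_mark','can_near_centre','can_far_centre','beaker_centre','turret_stand','dial_box']:
        for d in viewer.pinpoint(n,c)[:3]: print(c,n,round(d['confidence'],2),w(c,d['at']).round(0))
print(robot.observe()['t'])
E
```

```text
pics
{'t': 0.0, 'joints': array([ 1.28797662,  0.46837804, -0.01159417,  1.60360962,  0.00598882,
        1.07140207, -0.05634012]), 'joint_velocities': array([ 7.74594011e-05,  2.84953065e-04,  4.14007412e-04, -2.37997782e-04,
        3.72571532e-04,  2.19301895e-03,  3.44050133e-04]), 'joint_torque': array([ 3.77710842e-05, -5.20555043e+01, -1.32640911e-02, -2.43742293e+01,
       -5.68629114e-02,  1.72506936e-02,  1.85757667e-04]), 'tcp_pos': array([ 154.18475304, -630.8513527 ,  213.64558268]), 'tcp_rot': array([ 2.09456622,  0.25411412, -2.09525625]), 'contact_force': array([-0.45693237,  1.04109875, -0.01389954]), 'wrist_torque': array([-0.00827606, -0.06115737, -0.00460418]), 'grip_width': 0.9950516509194076}
side turret_axis 0.93 [ 450. -241.   88.]
side blue_cap 0.97 [ 491. -275.   66.]
side index_mark 0.6 [ 393. -249.   62.]
side dial_axis 0.81 [440. 154.  70.]
side ring_pointer 0.65 [416. 178.  59.]
side flag_mark 0.44 [444. 153.  -6.]
side flag_mark 0.3 [ 432. -135.   37.]
side trim_mark 0.44 [416. 136. 110.]
side can_near_centre 0.81 [457. 242.  63.]
side can_far_centre 0.56 [439.  56.  61.]
side can_far_centre 0.49 [ 450. -239.   87.]
side beaker_centre 0.56 [ 432. -136.   39.]
side turret_stand 0.87 [ 448. -237.    3.]
side dial_box 0.56 [444. 152.  -4.]
side dial_box 0.47 [ 445. -239.   88.]
top blue_cap 0.69 [ 486. -280.   64.]
top index_mark 0.86 [ 391. -248.   65.]
top dial_axis 0.62 [441. 154.  76.]
top dial_axis 0.59 [416. 186.  59.]
top ring_pointer 0.97 [417. 182.  60.]
top ring_pointer 0.58 [ 486. -280.   66.]
top trim_mark 0.57 [416. 137. 111.]
top can_far_centre 0.6 [439.  52.  65.]
top beaker_centre 0.57 [ 429. -136.   36.]
top turret_stand 0.83 [ 449. -237.    6.]
top dial_box 0.95 [442. 149.   2.]
top dial_box 0.37 [415. 186.  60.]
1.95
```

```bash
python3 - <<'E'
import cv2,numpy as np
a=cv2.imread('pics/top0.png'); b=cv2.imread('pics/side0.png')
print(a.shape)
from h import pix
for c in['top','side']: print(c,pix(c,[450,-240,75]),pix(c,[441,153,80]))
E
```

```text
(400, 640, 3)
top [427.42398158 184.1762761 ] [257.85544662 187.34212723]
side [343.81161604 177.80924096] [291.09723362 229.99335663]
```

View pics/top0.png

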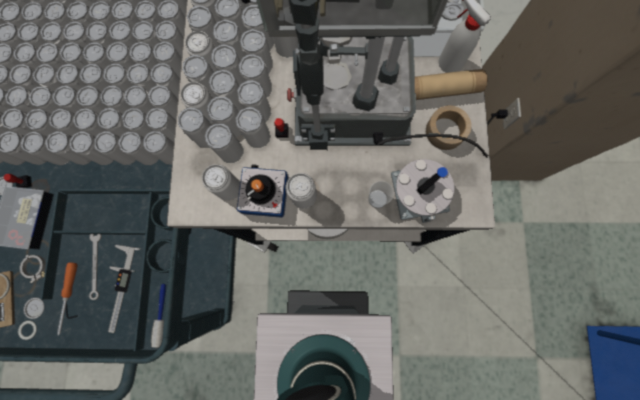

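View pics/side0.png

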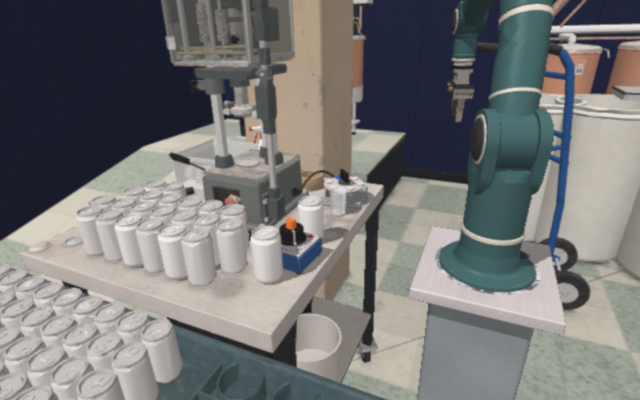

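```bash
python3 - <<'E'
import cv2,numpy as np
a=cv2.imread('pics/top0.png')
c1=cv2.resize(a[150:230,195:325],None,fx=6,fy=6,interpolation=cv2.INTER_CUBIC)
c2=cv2.resize(a[150:230,365:495],None,fx=6,fy=6,interpolation=cv2.INTER_CUBIC)
cv2.imwrite('pics/z1.png',c1);cv2.imwrite('pics/z2.png',c2)
E
```

```text
(no output)
```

View pics/z1.png

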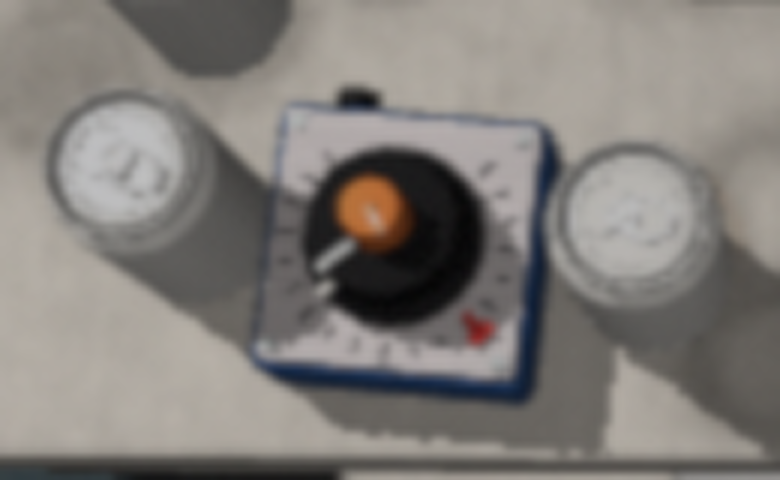

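View pics/z2.png

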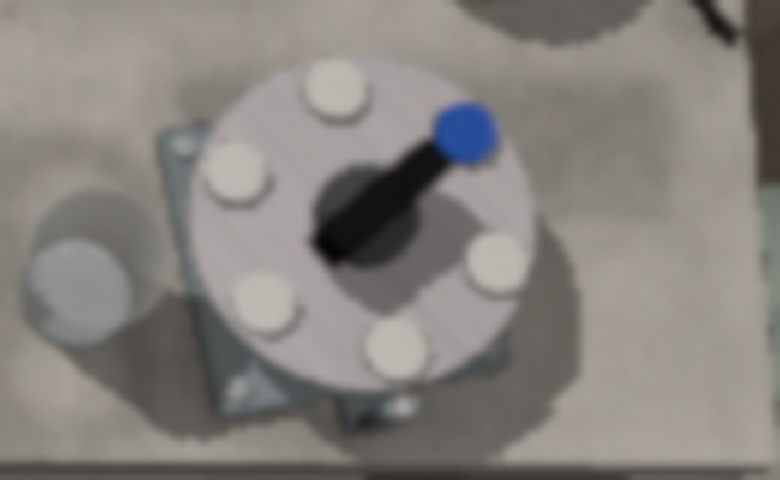

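```bash
cat >> h.py <<'E'
def rv(phi):
    c,s=np.cos(phi),np.sin(phi)
    return R.from_matrix(np.array([[0,c,s],[0,s,-c],[-1,0,0]])).as_rotvec()
E
python3 - <<'E'
from h import *
f2=lambda u,v:(365+u/6-.4,150+v/6-.4); f1=lambda u,v:(195+u/6-.4,150+v/6-.4)
caps=np.array([ray('top',f2(*p),66)[:2] for p in [(466,132),(498,262),(397,348),(265,300),(237,170),(337,88)]])
ax=caps.mean(0); print('caps',caps.round(1),'axis',ax, np.degrees(np.arctan2(*(caps-ax).T[::-1])), np.hypot(*(caps-ax).T))
idx=ray('top',f2(403,405),56)[:2]; print('idx',idx,np.degrees(np.arctan2(*(idx-ax)[::-1])))
dt=ray('top',f1(371,205),112); print('trimtop',dt)
box=np.array([ray('top',f1(*p),53)[:2] for p in [(287,105),(548,122),(525,388),(257,360)]]);dc=box.mean(0);print('box',box,dc)
for n,p,z in [('ptr',(318,297),62),('ptr in',(330,262),90),('flag',(478,333),56),('flagtip',(467,316),56)]:
    q=ray('top',f1(*p),z)[:2]-dc; print(n,np.degrees(np.arctan2(q[1],q[0])),np.hypot(*q))
for p in [(125,165),(635,215)]: print('can',ray('top',f1(*p),122))
for phi in np.radians([46,-134,-74,106]):
    print(np.degrees(phi),kin.ik([ax[0],ax[1],76],rv(phi)))
for phi in np.radians(range(-180,180,30)):
    print(np.degrees(phi),kin.ik([dc[0],dc[1],68],rv(phi)))
E
```

```text
caps [[ 482.6 -278.4]
 [ 430.5 -287.8]
 [ 396.6 -247.3]
 [ 415.3 -197.7]
 [ 467.2 -188.7]
 [ 500.5 -229.1]] axis [ 448.8027868  -238.16467323] [ -49.9896475  -110.24527244 -170.01971429  129.54886501   69.55573493
    9.96527308] [52.5302337  52.8722967  52.98289578 52.54197848 52.74008886 52.52998328]
idx [ 375.99175162 -251.21889509] -169.83548681760135
trimtop [441.78257192 149.95557627 112.        ]
box [[497.77270068 198.34973158]
 [490.56098931  91.99836805]
 [382.03642852  98.26834551]
 [392.92946392 205.18120955]] [440.82489561 148.44941367]
ptr 127.53528647825937 39.69704983569829
ptr in 127.54044064821487 26.442731857498416
flag -139.99371519919467 48.77656196849472
flagtip -138.7643721562403 40.61239598384457
can [454.5978054  240.49351745 122.        ]
can [435.62610284  50.10770314 122.        ]
46.0 [ 0.8702642   0.50297249 -0.55018604  2.02194695  0.39218329  0.72002466
  0.87852906]
-134.0 [ 0.4326806   0.4309152  -0.01292724  2.05027992  0.00880182  0.66044801
 -1.92475722]
-74.0 [ 0.62640203  0.44825829 -0.24771279  2.03743993  0.17087309  0.67503021
 -1.02314031]
1
[... 584 characters left out ...]

-29.999999999999996 [ 0.35223501  0.59293364 -0.92042072  2.10858574  0.68991484  0.77362046
 -1.53309887]
0.0 [ 0.38739879  0.62058184 -0.97109629  2.10689274  0.73431608  0.79861407
 -1.04656897]
29.999999999999996 [ 0.38176084  0.61588554 -0.96283994  2.10716064  0.72703678  0.79434557
 -0.51691789]
59.99999999999999 [ 0.39604864  0.62800147 -0.98387158  2.10648439  0.74561273  0.80537648
 -0.00874372]
90.0 [ 0.41136573  0.64182123 -1.00684061  2.10576931  0.76602098  0.81803168
  0.49798755]
119.99999999999999 [ 0.47500028  0.71092416 -1.1083782   2.10291152  0.85752905  0.88238685
  0.94708944]
150.0 [ 0.58232027  0.91334517 -1.32812651  2.09853107  1.05843156  1.07916402
  1.31616531]
```

```bash
python3 - <<'E'
from h import *
q=np.array(kin.ik([449,-238.5,230],rv(np.radians(-140)))); print(q)
q[6]+=np.pi; print(q)
robot.goto_joints(q)
s=robot.observe(); print(s['t'],s['tcp_pos'],R.from_rotvec(s['tcp_rot']).as_matrix()[:,1])
im=save('wrist','w1')
for n in ['turret_axis','blue_cap','index_mark','turret_stand','beaker_centre']:
    for d in viewer.pinpoint(n,'wrist')[:2]: print(n,round(d['confidence'],2),w('wrist',d['at']).round(1))
print(pix('wrist',[449,-238,102]),pix('wrist',[449,-238,60]))
E
```

```text
[ 0.51101841  0.21731402 -0.10162933  1.92329924  0.02596137  1.00221892
 -2.04567813]
[ 0.51101841  0.21731402 -0.10162933  1.92329924  0.02596137  1.00221892
  1.09591453]
3.7417 [ 448.70051393 -239.53274389  229.98891322] [ 7.67397799e-01  6.41171221e-01 -2.88028933e-04]
turret_axis 0.71 [ 448.  -238.9   91.6]
blue_cap 0.92 [ 488.7 -284.    60.9]
index_mark 0.74 [ 392.2 -249.4   65.9]
turret_stand 0.95 [ 449.7 -236.6   -0.6]
beaker_centre 0.95 [ 432.7 -133.6   38.6]
[316.48026872 180.64287239] [316.45964926 170.90949161]
```

View pics/w1.png

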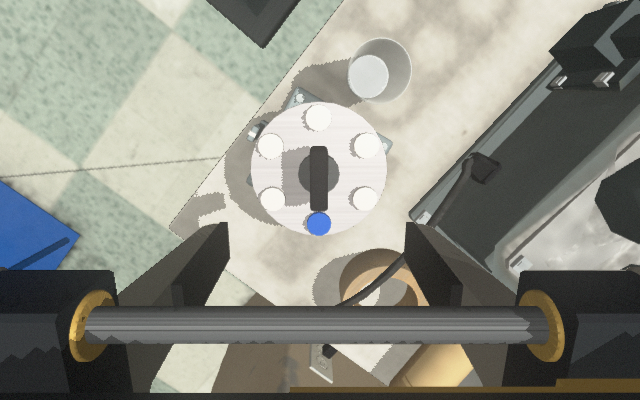

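```bash
python3 - <<'E'
from h import *
robot.servo_line([448.9,-238.5,77],feed=120,rotation=rv(np.radians(40)))
s=robot.observe(); print(s['t'],s['tcp_pos'],s['joints'])
grip(0.0,30)
s=robot.observe(); print(s['t'],s['grip_width'],s['contact_force'],s['wrist_torque'])
j=np.array(s['joints'])
for k in range(1,5):
    jj=j.copy(); jj[6]-=np.radians(30.2)*k; robot.goto_joints(jj)
    s=robot.observe(); print(s['t'],s['tcp_pos'].round(1),s['contact_force'].round(1),s['wrist_torque'].round(2),s['grip_width'])
robot.hold(0.3); save('top','t2')
E
python3 -c "
import cv2
a=cv2.imread('pics/t2.png');cv2.imwrite('pics/z3.png',cv2.resize(a[130:230,365:495],None,fx=6,fy=6))"
```

```text
5.4667 [ 449.40200018 -238.72469978   77.64386022] [ 0.49699568  0.43211146 -0.09008777  2.04447316  0.06104306  0.66609672
  1.0652268 ]
6.6 0.1733794107710853 [ 2.92026459  3.07870835 -2.71129507] [ 0.39755299 -0.73080142  0.09324997]
7.1667 [ 449.6 -237.9   77. ] [ 2.4  0.6 -2.3] [ 0.14 -0.32 -0.03] 0.17384899904866527
7.7333 [ 449.4 -237.9   77. ] [ 1.   0.7 -1.2] [ 0.13 -0.15  0.06] 0.17303926444691117
8.3 [ 449.3 -237.8   77. ] [-1.1  1.2  2.2] [ 0.12  0.11 -0.02] 0.17831866682905098
8.8667 [ 449.3 -237.7   77. ] [-1.5  1.   3. ] [0.31 0.32 0.11] 0.1736576523674616
```

View pics/z3.png

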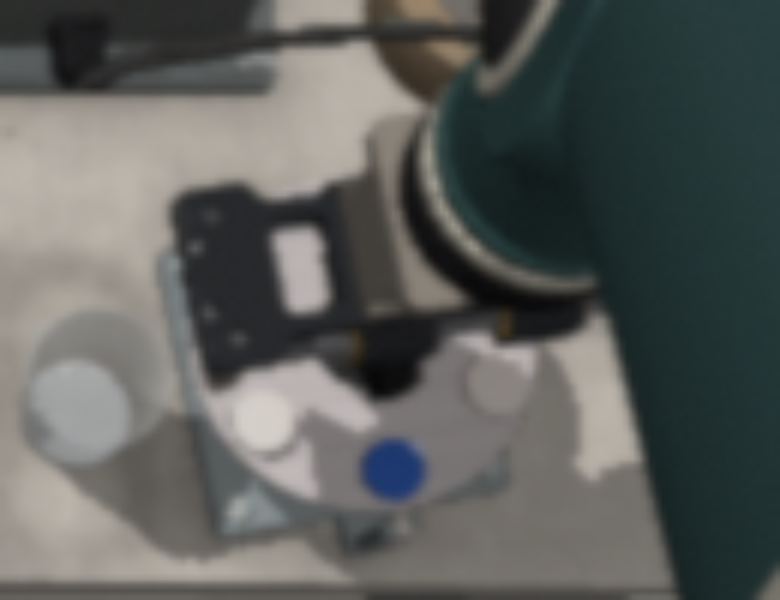

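```bash
python3 - <<'E'
from h import *
grip(0.5)
robot.hold(0.2)
robot.servo_line([449.3,-238,240],feed=200)
s=robot.observe(); print(s['t'],s['tcp_pos'])
save('top','t3')
for n in ['blue_cap','index_mark']:
    for d in viewer.pinpoint(n,'top')[:1]: print(n,round(d['confidence'],2),w('top',d['at']).round(1))
robot.servo_line([420,-40,240],feed=250,rotation=rv(np.radians(-70)))
robot.servo_line([441.5,151,240],feed=250,rotation=rv(np.radians(-52)))
s=robot.observe(); print(s['t'],s['tcp_pos'],s['joints'])
save('wrist','w4')
for n in ['dial_axis','dial_box','ring_pointer','flag_mark','trim_mark','can_near_centre','can_far_centre']:
    for d in viewer.pinpoint(n,'wrist')[:1]: print(n,round(d['confidence'],2),w('wrist',d['at']).round(1))
print(pix('wrist',[441.5,151,112]),pix('wrist',[441.5,151,90]),pix('wrist',[441.5,151,53]))
E
```

```text
10.9917 [ 448.59328438 -237.66454981  238.97287499]
blue_cap 0.91 [ 392.2 -245.6   64.8]
13.0083 [441.50674922 149.35928191 239.65681756] [ 0.04162363  0.16564645 -0.4823272   1.98223682  0.09077748  1.01532004
 -1.39325489]
dial_axis 0.66 [442.9 152.6  76.5]
dial_box 0.71 [ 449.8 -239.8   93.7]
ring_pointer 0.7 [417.9 181.7  61.6]
flag_mark 0.67 [412.2 126.3  60.5]
[314.74795546 183.19484697] [314.81659328 177.68425962] [314.91392628 169.86988026]
```

View pics/w4.png

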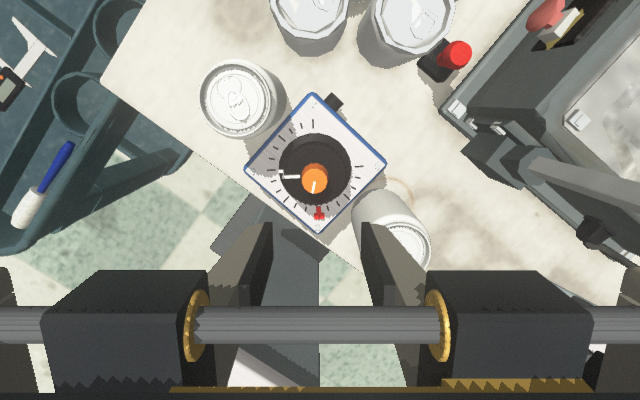

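View pics/t3.png

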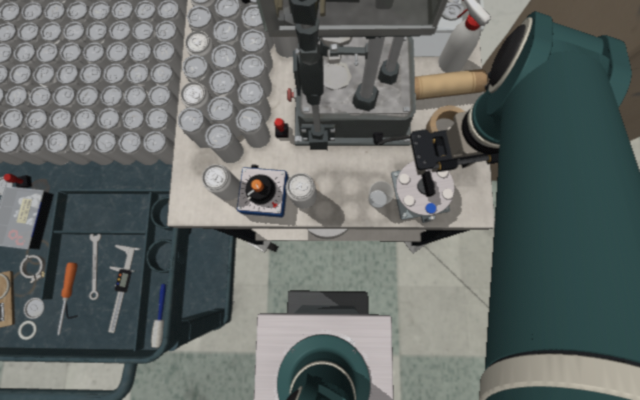

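```bash
python3 - <<'E'
from h import *
im=cv2.imread('pics/w4.png')
hsv=cv2.cvtColor(im,cv2.COLOR_BGR2HSV)
def cen(m,box):
    x0,y0,x1,y1=box; k=np.zeros(m.shape,bool); k[y0:y1,x0:x1]=1; ys,xs=np.nonzero((m>0)&k); return xs.mean(),ys.mean(),xs.min(),xs.max(),ys.min(),ys.max(),len(xs)
o=cen(cv2.inRange(hsv,(5,120,80),(22,255,255)),(285,150,345,205)); r=cen(cv2.inRange(hsv,(0,140,80),(4,255,255))|cv2.inRange(hsv,(172,140,80),(180,255,255)),(295,200,340,230)); print('orange',o,'red',r)
B=np.array([ray('wrist',p,53)[:2] for p in [(314,92),(387,163),(318,235),(243,170)]]); print(B,B.mean(0))
print('trim',ray('wrist',(314.5,180),112))
save=cv2.imwrite('pics/z5.png',cv2.resize(im[85:245,235:395],None,fx=3.7,fy=3.7,interpolation=cv2.INTER_CUBIC))
E
```

```text
orange (np.float64(314.22884012539186), np.float64(177.32915360501568), np.int64(301), np.int64(327), np.int64(163), np.int64(193), 638) red (np.float64(318.5357142857143), np.float64(213.6547619047619), np.int64(314), np.int64(323), np.int64(207), np.int64(218), 84)
[[502.50495291 199.49763738]
 [492.99064548  96.56879265]
 [386.35456637 103.92183213]
 [395.5227465  209.90659198]] [444.34322782 152.47371353]
trim [443.63642673 152.93259726 112.        ]
```

View pics/z5.png

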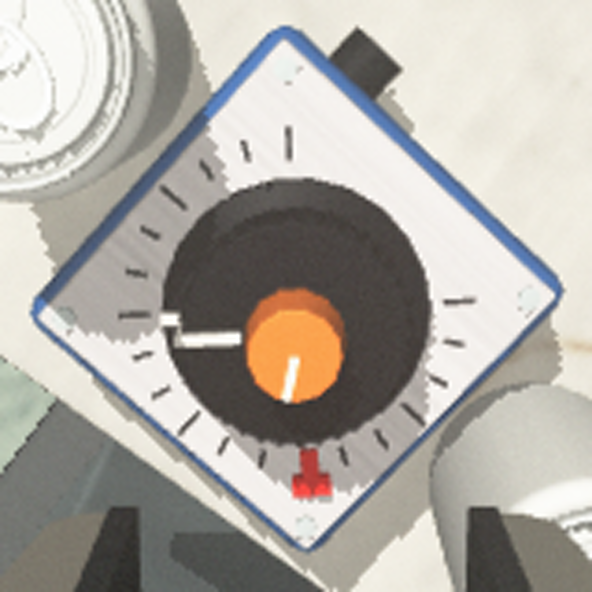

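```bash
python3 - <<'E'
from h import *
c=np.array([443.2,152.3])
for n,p,z in [('skirt',(169,320),64),('ringout',(180,341),90),('ringin',(240,338),90),('flagbase',(312,488),56),('flagstem',(309,458),56),('trimC',(294,357),112),('trimend',(289,400),112)]:
    q=ray('wrist',(235+p[0]/3.7-.3,85+p[1]/3.7-.3),z)[:2]; d=q-c; print(n,q.round(1),np.degrees(np.arctan2(d[1],d[0])).round(1),np.hypot(*d).round(1))
s=robot.observe(); print(R.from_rotvec(s['tcp_rot']).as_matrix()[:,1],s['tcp_pos'])
E
```

```text
skirt [420.8 179. ] 130.0 34.8
ringout [424.  174.7] 130.5 29.5
ringin [434.  163.2] 130.2 14.3
flagbase [404.6 116.8] -137.4 52.5
flagstem [411.2 123. ] -137.6 43.4
trimC [442.6 152.5] 159.9 0.6
trimend [433.6 147. ] -151.2 11.0
[ 6.14908608e-01 -7.88598341e-01  2.46197874e-04] [441.58757367 150.52464701 240.09471235]
```

```bash
python3 - <<'E'
from h import *
grip(0.88)
rot=rv(np.radians(-52))
robot.servo_line([443,152.2,130],feed=150,rotation=rot)
robot.servo_line([443,152.2,68],feed=60)
s=robot.observe(); print(s['t'],s['tcp_pos'],s['contact_force'].round(1),s['joints'].round(2)); save('wrist','w6')
grip(0.0,20)
s=robot.observe(); print(s['t'],s['grip_width'],s['tcp_pos'],s['contact_force'].round(1),s['wrist_torque'].round(2))
E
```

```text
16.1417 [443.2908468  152.35222937  68.31027203] [0.1 0.2 0.6] [-0.06  0.43 -0.41  2.12  0.28  0.64 -1.57]
16.675 0.6190859990157468 [442.74570915 152.63514576  68.1192332 ] [-1.4  2.   2.2] [ 0.3   0.38 -0.08]
```

View pics/w6.png

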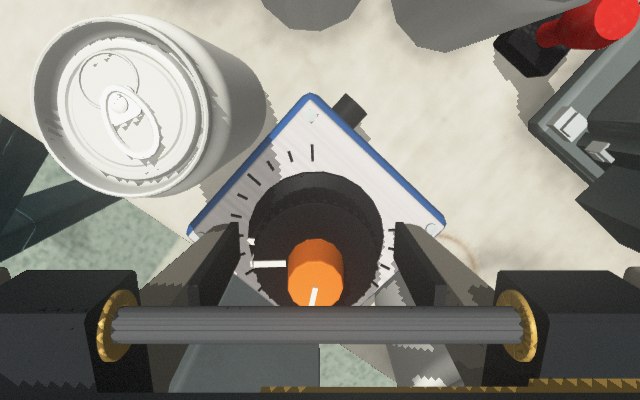

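```bash
python3 - <<'E'
from h import *
j=np.array(robot.observe()['joints'])
for k in range(1,5):
    jj=j.copy(); jj[6]+=np.radians(92.5)*k/4; robot.goto_joints(jj)
    s=robot.observe(); print(s['t'],s['tcp_pos'].round(1),s['contact_force'].round(1),s['wrist_torque'].round(2),s['grip_width'].round(3))
robot.hold(0.4)
save('wrist','w7')
save('top','t7')
a=cv2.imread('pics/t7.png');cv2.imwrite('pics/z7.png',cv2.resize(a[150:230,195:325],None,fx=6,fy=6))
E
```

```text
Traceback (most recent call last):
AttributeError: 'float' object has no attribute 'round'
```

```bash
python3 - <<'E'
from h import *
s=robot.observe();j=np.array(s['joints']); print(j.round(3),s['tcp_pos'])
for k in range(1,4):
    jj=j.copy(); jj[6]+=np.radians(92.5)*k/4; robot.goto_joints(jj)
    s=robot.observe(); y=R.from_rotvec(s['tcp_rot']).as_matrix()[:,1]
    print(s['t'],s['tcp_pos'].round(1),s['contact_force'].round(1),s['wrist_torque'].round(2),round(s['grip_width'],3),np.degrees(np.arctan2(y[1],y[0])))
robot.hold(0.4)
save('wrist','w7')
save('top','t7')
a=cv2.imread('pics/t7.png');cv2.imwrite('pics/z7.png',cv2.resize(a[150:230,195:325],None,fx=6,fy=6))
E
```

```text
[-0.06   0.432 -0.407  2.124  0.281  0.636 -1.167] [442.33556064 153.01221718  68.12330163]
17.6167 [441.8 153.2  68.1] [-5.   1.2  3.8] [0.47 0.75 0.02] 0.618 -6.078832086959945
18.0917 [441.2 153.1  68.1] [-6.7  3.1  5.7] [0.49 1.02 0.  ] 0.62 17.070101587626755
18.5667 [440.7 152.9  68.1] [-8.9  0.8  8.4] [ 0.5   1.38 -0.  ] 0.622 40.181957779081166
```

View pics/z7.png

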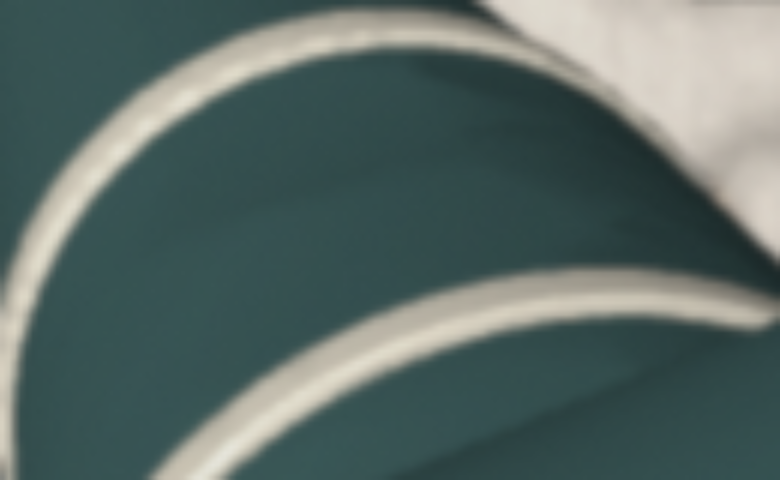

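View pics/w7.png

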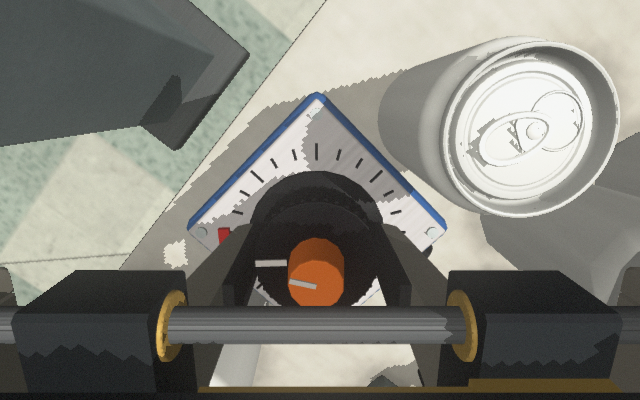

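```bash
python3 - <<'E'
from h import *
grip(0.85)
robot.hold(0.2)
s=robot.observe(); print(s['tcp_pos'])
robot.servo_line([s['tcp_pos'][0],s['tcp_pos'][1],240],feed=150)
robot.hold(0.2)
s=robot.observe(); print(s['t'],s['tcp_pos'])
im=save('wrist','w8')
for n in ['dial_axis','ring_pointer','flag_mark','trim_mark']:
    for d in viewer.pinpoint(n,'wrist')[:1]: print(n,round(d['confidence'],2),w('wrist',d['at']).round(1))
cv2.imwrite('pics/z8.png',cv2.resize(cv2.imread('pics/w8.png')[85:245,235:395],None,fx=3.7,fy=3.7,interpolation=cv2.INTER_CUBIC))
E
```

```text
[442.38404764 152.98355841  68.11303988]
21.2667 [442.02748037 152.91327246 239.34712333]
dial_axis 0.62 [440.6 152.8  77.2]
ring_pointer 0.72 [416.6 122.5  62.3]
flag_mark 0.44 [411.8 125.9  64.8]
```

View pics/z8.png

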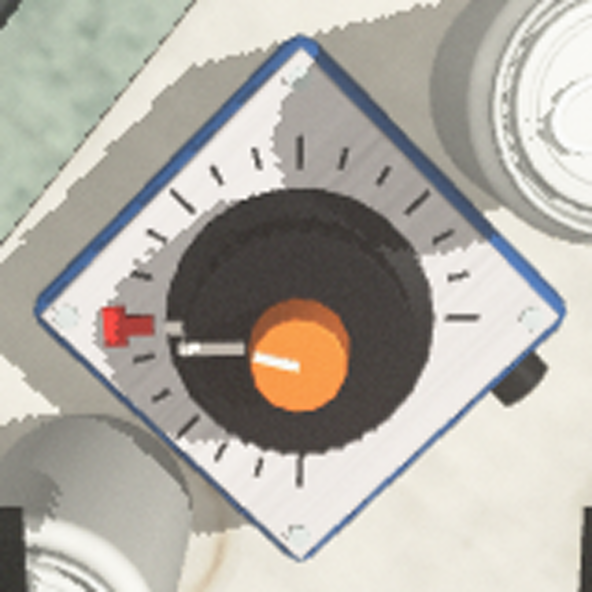

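```bash
python3 - <<'E'
from h import *
g=lambda p,z: ray('wrist',(235+p[0]/3.7-.3,85+p[1]/3.7-.3),z)[:2]
c=g((300,366),112); print(c)
for cc in (c,np.array([443,152.3])):
  for n,p,z in [('skirt',(175,328),64),('ringout',(180,349),90),('ringin',(245,348),90),('flagbase',(113,327),56),('flagstem',(145,325),56),('trimend',(257,358),112),('trimin',(298,367),112)]:
    q=g(p,z); d=q-cc; print(n,q.round(1),np.degrees(np.arctan2(d[1],d[0])).round(1),np.hypot(*d).round(1))
robot.observe()
save('top','t9'); 
for n in ['blue_cap','index_mark','ring_pointer','flag_mark','trim_mark']:
    for d in viewer.pinpoint(n,'top')[:1]: print(n,round(d['confidence'],2),w('top',d['at']).round(1))
E
```

```text
[443.63211331 151.58627188]
skirt [418.2 128.7] -138.0 34.2
ringout [421.  131.2] -137.9 30.5
ringin [433.4 142. ] -136.9 14.0
flagbase [405.3 115.9] -137.0 52.4
flagstem [411.8 122.1] -137.2 43.4
trimend [434.6 146.5] -150.5 10.4
trimin [443.4 151.1] -112.4 0.5
skirt [418.2 128.7] -136.4 34.2
ringout [421.  131.2] -136.1 30.5
ringin [433.4 142. ] -133.0 14.1
flagbase [405.3 115.9] -136.0 52.4
flagstem [411.8 122.1] -135.9 43.4
trimend [434.6 146.5] -145.3 10.2
trimin [443.4 151.1] -70.4 1.3
blue_cap 0.85 [ 392.4 -247.4   65.2]
index_mark 0.58 [ 391.1 -252.6   63.4]
```

View pics/t9.png

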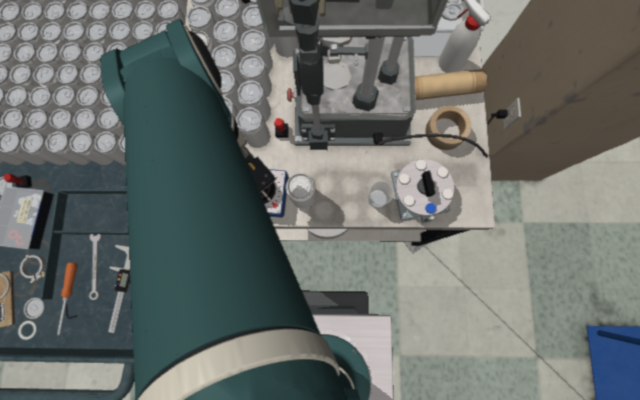

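```bash
python3 - <<'E'
from h import *
robot.job_done(); print(robot.observe()['t'])
E
```

```text
the job is handed in; nothing more can be done
the job is handed in; nothing more can be done
```

I changed the filler over to the blue nozzle, lined the dial ring up with the flag, and handed the job in at about 22 s of the 72 s allowed. No verdict is reported, so these are my own last checks.

- **Turret:** I gripped the bar and turned it two clicks (120°) clockwise, then let go. The blue cap's final camera position is about 1–2 mm from the index mark as I measured it at the start. A last low-confidence reading of the mark itself (0.58) put it about 5 mm from the cap. The picture shows the cap at the mark.
- **Dial ring:** I turned the black ring about 92.5° counter-clockwise and released it. The pointer reads about −136° to −138° and the flag −136° to −137°, so they agree within about 1°, against 7° allowed. The network's own points put pointer and flag about 6 mm apart in the last wrist picture, but its flag confidence was low (0.44) and it is only good to about 4 mm. I went by the pixel measurement.
- **Trim knob and flag:** Both are unchanged within measurement error; the trim knob read −151.2° before and −150.5° after.
- **Cans and beaker:** No contact force suggested a touch, and what shows of them in the last pictures looks undisturbed. The arm hid the near can in the last top picture, and I did not measure their positions again.
- **Gripper:** It is open and clear, about 240 mm above the table.

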